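# Back off the collet collar two turns

### The job

Two bench collets stand on the desk; one of them has a bush standing in it. Loosen the knurled collar of that one, rolling it anticlockwise (seen from above) with a fingertip on its rim: it has been cracked open by less than three quarters of a turn, so keep rolling until the line on its top has come round to the fixed pointer for the second time (two full turns from tight), and stop there. Leave the bush standing in its collet, the other collet tight, and the things lying between them where they are; nothing is to be gripped or lifted.

Things in the scene. Friction and masses are not known exactly. Their poses are not given: they have to be found in the camera images.
- loaded: Bench collet that holds the bush, fixed to the desk. Round foot of radius 58 mm, 14 mm high; round body, radius 41 mm, up to z = 22 mm; above it the dark knurled collar, and inside that a steel sleeve (radius 22.5 mm, top z = 63 mm) with a pointer towards its -x. Origin: centre of the underside, on the desk; z up is the collar's axis. Beside the collar nothing of it rises above z = 28 mm.
- empty: The other collet, the same in every size, with no bush in it and its collar tight. Origin and axes as for the loaded one.
- loaded_collar (a joint): Turn of the loaded collet's collar from tight, rad: 0 tight, grows anticlockwise from above (loosening), end stop 16.5; starts at 2.0 to 4.5. Steel ring 96 mm across the tips of its knurl (36 upright ribs 2 mm deep, 8 mm apart), 20 mm high; spans z = 31 to 51 mm when tight, climbs 4 mm a turn. Stiff (0.06 N m, some 1.3 N at the rim), stays where left, too wide for most grippers.
- empty_collar (a joint): The same for the empty collet's collar; starts at 0 and is to stay there.
- loaded_index (a point): Middle of the light radial line (17 x 7 mm) on the loaded collar's top face, 36.5 mm from the axis; it turns and climbs with the collar.
- loaded_pointer (a point): Tip of the loaded collet's fixed pointer, a steel tab 37 mm from the axis at z = 63 mm, over the collar's inner edge; no part of the collar reaches it.
- held_bush: Bush, a plain cream-coloured tube 36 mm across and 36 mm high, standing loose (1 mm play) in the loaded collet; its underside (origin) is 36 mm, its top 72 mm above the desk.
- spare_bush: Bystander: the same kind of bush, upright on the desk between the collets. Origin: centre of its underside.
- drift: Bystander: brass drift, a rod 135 mm long, 13 mm thick, lying between the collets.
- key: Bystander: hex key 78 x 28 x 6 mm lying between the collets.
Things that resemble listed ones, but are neither listed nor needed, are in the scene too. Leave any blue look-alike of the held_bush alone.

How it is judged:
By the outcome, as a careful person would: the job done as asked, in the order asked, and still so for the second after the job is handed in, with the robot touching nothing.
It also fails if it takes over 72 s, if anything falls off the work surface, if the arm or the gripper's body presses on something with over 40 N, if the wrist force passes 120 N, or if a joint passes its speed limit or range.

### The arm

A 6-joint arm with a two-finger parallel gripper is mounted at the origin on a cart in front of the work surface, level with it; the furniture and walls round the work are solid. World frame = base frame: x ahead of the robot, y to its left, z up, the work surface at z = 0. Lengths are in m, angles in degrees, forces in N, time in s.
With the tool pointing down it reaches from about 0.25 to 0.775 m from the base axis. Payload 4 kg.
Tool frame: the origin (TCP) lies between the finger pads; the fingertips stand bot.tip_extent ahead of it and the grasp point (between the pads) lies 5 mm behind it (bot.tip_extent is the distance from the TCP to the fingertips, in m); z points along the fingers, y is the line along which they close (so a half turn about z gives the same grasp; the last joint's range is limited). The gripper opens to 85 mm and grips with 20 to 120 N. Pads are 22 mm wide; open, the fingers measure 114 mm over their backs; the gripper's body (76 mm by 85 mm) begins 54 mm behind the grasp point. The pads swing forward as they close: fully open they stand 13 mm farther back than shut.
Start: joints at [66.801, 4.996, 78.535, -0, 96.463, -5.907], TCP at [0.163, 0.525, 0.245] pointing down, gripper open.
Joint ranges: [-177.83, 177.83], [-43.37, 116.18], [15.69, 146.23], [-61.86, 241.86], [9.47, 152.12], [-147.06, 147.06]. Speed limits (degrees/s): [159.86, 159.86, 180, 180, 180, 180].

### API

Orientations are given as [roll, pitch, yaw] about the fixed x, y, z axes, in that order (R = Rz(yaw) Ry(pitch) Rx(roll)).
In Python, from rig import bot gives the robot as it stands.
- The arm moves only by the shell command python3 -m inch 'ROWS' [FORCE]. ROWS is JSON, a list that holds one entry, the list of rows, each a list of 5 numbers: the gripper command: -1 is shut, 1 is fully open, values between are in proportion, then the shift along the tool's x, y, z each as a share of 0.025 m, from -1 to 1, then the turn about the tool's z as a share of 0.08 rad, from -1 to 1. In form: [[[claw, x, y, z, turn], ...]]. A call has 1 to 10 rows; each row shifts and turns the commanded pose from where the row before left it, along the tool's axes as they then stand; what a row does not reach is not made up. A row lasts 1/10 s, in which the tool goes at most 50 mm and 8.59 degrees, less where a joint would pass 70% of its speed; a pose out of reach is approached as far as the arm can. A call with a number of a shift or a turn outside -1 to 1 is refused whole. A call with a gripper value outside its range is refused whole. The fingers move at their own pace and stop on an object; FORCE is the grip in N (left out, the last holds). Time passes only in rows, so rows that do not move let the fingers close. It gives the time, the measured TCP pose, the force, the opening and the grip force at its end, in the units of the state.
- bot.get_state(): the state, without advancing time (a new reading comes with each control period).
- bot.read_camera(name): name is "side" or "top" or "wrist"; returns the picture (400x640x3 uint8, red, green, blue); there is no depth.
- bot.camera_info(name): a dict with "fov_y" (degrees; the focal length in pixels is half the picture's height over the tangent of half this angle, whatever the lens; pixels are square), "cx", "cy" (the principal point, pixels), "world_to_cam" (4x4, takes a point from world to camera coordinates); the wrist camera has in their place "mount" (4x4, takes a point from camera to tool coordinates, whose origin is the TCP and whose axes are the flange's). Camera axes: x right, y up, looking along -z (the intrinsics and any distortion apply to the point x, -y, -z); pixel columns grow to the right and rows downward; lengths in m; the calibration is good to about 2 mm. The wrist camera is an equidistant fisheye: a pixel r from the principal point sees the ray r / f radians off the axis. A picture is of the moment at which its call begins: read the wrist's pose just before it. camera_info takes no time and is no camera call.
- bot.sign_off(): hands the job in; it is judged then, once.
The state is a dict: "time_s": time; "q": joint angles; "qd": joint speeds; "tau": joint torques, N m; "tool_pos": TCP position; "tcp_rot": TCP orientation; "force": force on the tool from outside, world axes, zero at the start; "moment": the same for the moment, N m; "grip_width": opening from 0.0 (shut) to 1.0 (fully open); "grip_force": force on a finger pad.
Only numpy, scipy, OpenCV 4.12 (cv2) and the standard library are available. Lean on these libraries where they do the work, as an engineer would, in place of code of your own. Each camera call takes 0.05 s, during which the arm holds its last target. There are 200 camera calls.

## Working session

There is one attempt and no reset: what is moved stays moved. The work goes in short steps, Python scripts to look and compute and a shell command to move; the robot and the scene stay as the last step left them, time stands still between calls to the robot, and variables do not carry over. Pictures are saved under pics/ and viewed, at most 10 in all, crops included, and the job is handed in when it is done.

```bash
mkdir -p pics; ls
python3 - <<'E'
from rig import bot
import cv2,numpy as np
s=bot.get_state();print(s['time_s'],s['tool_pos'],s['tcp_rot'],s['grip_width'],bot.tip_extent)
for n in ['top','side','wrist']:
    im=bot.read_camera(n);cv2.imwrite(f'pics/{n}0.png',im[:,:,::-1])
    print(n,bot.camera_info(n))
E
```

```text
pics
0.0 [0.16328549 0.52470527 0.24409148] [-1.79869749e+02 -1.46754106e-02  1.62709228e+02] 0.9995235063236048 0.014
top {'fov_y': 43.78844714264253, 'cx': 322.87525411806524, 'cy': 197.34218430210225, 'world_to_cam': array([[-0.01467379, -0.99978408,  0.0147128 ,  0.02214503],
       [ 0.9992089 , -0.01411822,  0.03717873, -0.54330262],
       [-0.03696298,  0.01524672,  0.99920032, -1.40667083],
       [ 0.        ,  0.        ,  0.        ,  1.        ]])}
side {'fov_y': 46.92294992319266, 'cx': 325.97976746400116, 'cy': 200.45341048394968, 'world_to_cam': array([[-0.94456268, -0.32736568,  0.02516064,  0.54354779],
       [ 0.15243101, -0.36936035,  0.91669936, -0.13730747],
       [-0.29080257,  0.86971527,  0.39878468, -1.29206167],
       [ 0.        ,  0.        ,  0.        ,  1.        ]])}
wrist {'fov_y': 65.70646984690485, 'cx': 319.13619903404685, 'cy': 195.8946807984178, 'mount': array([[-6.06178019e-04,  9.57919815e-01,  2.87035296e-01,
         7.28380631e-02],
       [ 9.99999816e-01,  5.69891570e-04,  2.09965400e-04,
        -3.98749446e-04],
       [ 3.75510218e-05,  2.87035370e-01, -9.57919984e-01,
        -1.27854625e-01],
       [ 0.00000000e+00,  0.00000000e+00,  0.00000000e+00,
         1.00000000e+00]])}
```

View pics/top0.png

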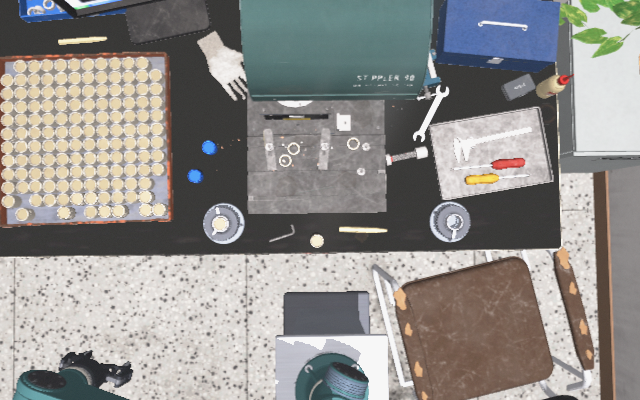

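View pics/side0.png

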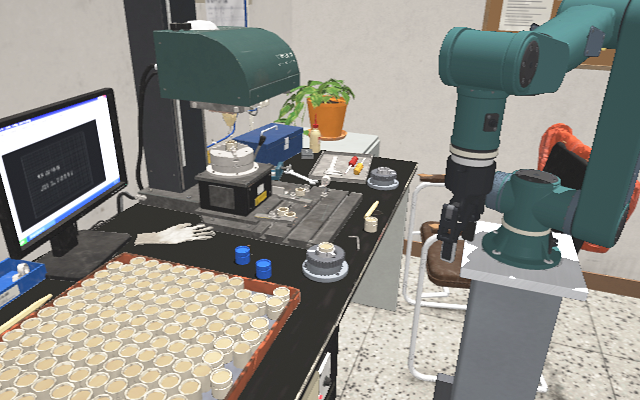

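The top view shows the loaded collet at about (222,223), with cream on top, and the empty one at (450,222). The key (283,234), spare bush (317,241) and drift (362,230) lie between them. In the side view the loaded collet is at about (325,258). Next I'll measure it.

```bash
cat > h.py <<'E'
from rig import bot
import cv2,numpy as np
from scipy.spatial.transform import Rotation as R
def ray(n,uv,s=None):
    c=bot.camera_info(n);f=200/np.tan(np.radians(c['fov_y']/2))
    a=(np.array(uv,float)-[c['cx'],c['cy']])/f
    if n=='wrist':
        r=np.hypot(*a);k=np.sin(r)/r if r>0 else 1
        d=np.array([a[0]*k,-a[1]*k,-np.cos(r)])
        T=np.eye(4);T[:3,:3]=R.from_euler('xyz',s['tcp_rot'],degrees=True).as_matrix();T[:3,3]=s['tool_pos']
        M=T@c['mount']
    else:
        d=np.array([a[0],-a[1],-1]);M=np.linalg.inv(c['world_to_cam'])
    return M[:3,3],M[:3,:3]@d
def onz(n,uv,z,s=None):
    o,d=ray(n,uv,s);return o+d*(z-o[2])/d[2]
def proj(n,p,s=None):
    c=bot.camera_info(n);f=200/np.tan(np.radians(c['fov_y']/2))
    if n=='wrist':
        T=np.eye(4);T[:3,:3]=R.from_euler('xyz',s['tcp_rot'],degrees=True).as_matrix();T[:3,3]=s['tool_pos']
        q=np.linalg.inv(T@c['mount'])@np.append(p,1)
        r=np.hypot(q[0],q[1]);t=np.arctan2(r,-q[2])
        return np.array([c['cx']+f*t*q[0]/r,c['cy']-f*t*q[1]/r])
    q=c['world_to_cam']@np.append(p,1)
    return np.array([c['cx']-f*q[0]/q[2],c['cy']+f*q[1]/q[2]])
E
python3 - <<'E'
from h import *
im=cv2.imread('pics/top0.png')
for n,(u,v) in dict(L=(222,223),E=(450,222),key=(283,234),spare=(317,241),drift=(362,230),edge=(223,252)).items():
    print(n,onz('top',(u,v),0.02))
# foot of collet: bright against dark desk
g=cv2.cvtColor(im,cv2.COLOR_BGR2GRAY)
for u,v in((222,223),(450,222)):
    m=np.zeros_like(g);m[v-26:v+27,u-26:u+27]=(g[v-26:v+27,u-26:u+27]>75)*255
    cs,_=cv2.findContours(m,cv2.RETR_EXTERNAL,cv2.CHAIN_APPROX_NONE)
    c=max(cs,key=cv2.contourArea);e=cv2.minEnclosingCircle(c);print(e,cv2.fitEllipse(c),onz('top',e[0],0.012))
a=cv2.resize(im[190:260,185:265],None,fx=5,fy=5,interpolation=cv2.INTER_CUBIC)
b=cv2.resize(cv2.imread('pics/side0.png')[225:295,285:365],None,fx=5,fy=5,interpolation=cv2.INTER_CUBIC)
cv2.imwrite('pics/crop.png',np.hstack([a,b]))
E
```

```text
L [0.47499648 0.29924781 0.02      ]
E [ 0.46824129 -0.34449054  0.02      ]
key [0.44151715 0.12824804 0.02      ]
spare [0.42038721 0.03282611 0.02      ]
drift [ 0.449396   -0.09461242  0.02      ]
edge [0.39366417 0.29703171 0.02      ]
((223.32394409179688, 223.0193634033203), 21.06320571899414) ((223.38528442382812, 222.9813995361328), (40.88190841674805, 41.36772155761719), 68.48959350585938) [0.47479394 0.29701332 0.012     ]
((449.72705078125, 221.3454132080078), 21.046876907348633) ((449.55206298828125, 221.33616638183594), (40.76840591430664, 41.11367416381836), 120.24974060058594) [ 0.46998382 -0.34592071  0.012     ]
```

View pics/crop.png

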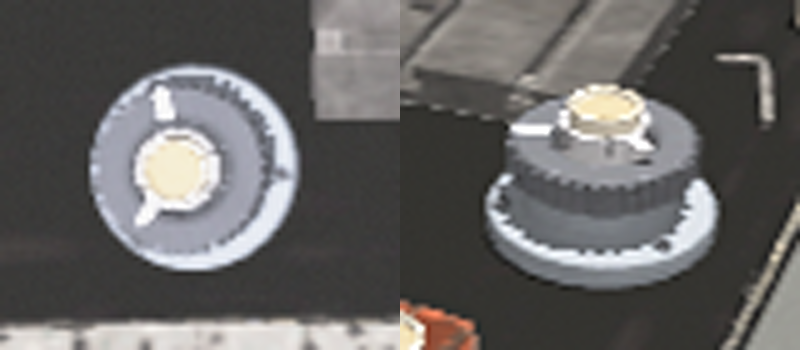

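```bash
cat > ang.py <<'E'
from h import *
import sys
C=np.array([0.475,0.297])
def angs(name='top',th=4.0,fn=None):
    im=bot.read_camera('top')
    if fn: cv2.imwrite(fn,im[:,:,::-1])
    zl=0.051+0.004*th/(2*np.pi)
    out=[]
    for z,r0,r1 in((0.063,.027,.036),(zl,.031,.043)):
        # bright pixels vs angle on an annulus at height z, weighted mean direction
        A=np.radians(np.arange(0,360,2));v=np.zeros(len(A))
        for r in np.linspace(r0,r1,5):
            p=np.array([proj('top',[C[0]+r*np.cos(a),C[1]+r*np.sin(a),z]) for a in A],np.float32)
            v+=cv2.remap(im.min(2).astype(np.float32),p[:,:1],p[:,1:],cv2.INTER_LINEAR)[:,0]/5
        out.append(v)
    return out,A
def peaks(v,A):
    w=np.where(v>np.median(v)+35,v-np.median(v),0);s=np.flatnonzero(w);res=[]
    if len(s)==0:return res
    g=np.split(s,np.flatnonzero(np.diff(s)>3)+1)
    if len(g)>1 and g[0][0]+len(A)-g[-1][-1]<=3: g[0]=np.r_[g.pop(),g[0]]
    return [(round(float(np.degrees(np.angle((w[k]*np.exp(1j*A[k])).sum())))%360,1),int(w[k].sum())) for k in g]
if __name__=='__main__':
    o,A=angs(th=float(sys.argv[1]),fn=sys.argv[2] if len(sys.argv)>2 else None)
    print('pointer plane',peaks(o[0],A),'line plane',peaks(o[1],A),bot.get_state()['time_s'])
E
python3 ang.py 4.0
python3 -m inch '[[[-1,-1,0,0,0],[-1,-1,0,0,0],[-1,-1,0,0,0],[-1,-1,0,0,0],[-1,-1,0,0,0],[-1,-1,0,0,0],[-1,-1,0,0,0],[-1,-1,0,0,0],[-1,-1,0,0,0],[-1,-1,0,0,0]]]'
```

```text
pointer plane [(11.0, 675), (145.8, 611)] line plane [(14.6, 568), (143.7, 233)] 0.2
time_s: 1.2
tool_pos: [0.4031, 0.4504, 0.245]
tcp_rot: [-180.0, -0.0, 162.7]
force: [0.6, 0.6, -0.0]
grip_width: 0.004
grip_force: 0.0
```

```bash
python3 -m inch '[[[-1,-0.93,-0.51,0,0],[-1,-0.93,-0.51,0,0],[-1,-0.93,-0.51,0,0],[-1,-0.93,-0.51,0,0],[-1,-0.93,-0.51,0,0],[-1,-0.93,-0.51,0,0],[-1,-0.93,-0.51,0,0],[-1,-0.93,-0.51,0,0],[-1,0,0,0,1],[-1,0,0,0,1]]]'
for i in 1 2 3; do python3 -m inch '[[[-1,0,0,0,1],[-1,0,0,0,1],[-1,0,0,0,1],[-1,0,0,0,1],[-1,0,0,0,1],[-1,0,0,0,1],[-1,0,0,0,1],[-1,0,0,0,1],[-1,0,0,0,1],[-1,0,0,0,1]]]'; done
python3 -c "
from h import *
s=bot.get_state();print(s['q'],s['tool_pos'],s['tcp_rot'])
im=bot.read_camera('wrist');cv2.imwrite('pics/w1.png',im[:,:,::-1])"
```

```text
time_s: 2.2
tool_pos: [0.55, 0.2972, 0.2446]
tcp_rot: [-180.0, -0.1, 153.2]
force: [0.5, -0.6, 0.0]
grip_width: 0.001
grip_force: 0.0
time_s: 3.2
tool_pos: [0.5494, 0.2981, 0.2448]
tcp_rot: [-180.0, 0.0, 107.5]
force: [0.6, 0.2, -0.7]
grip_width: -0.003
grip_force: 0.0
time_s: 4.2
tool_pos: [0.5493, 0.2981, 0.2449]
tcp_rot: [-180.0, 0.0, 61.7]
force: [-0.4, -0.3, -0.5]
grip_width: 0.001
grip_force: 0.0
time_s: 5.2
tool_pos: [0.5494, 0.2981, 0.2449]
tcp_rot: [180.0, 0.0, 15.8]
force: [0.4, -0.4, -0.4]
grip_width: 0.005
grip_force: 0.0
[2.32890427e+01 1.46842957e+01 6.74421567e+01 2.82514861e-03
 9.79196003e+01 9.74496939e+01] [0.54935135 0.29810079 0.24485007] [1.79996804e+02 4.60267521e-02 1.58397357e+01]
```

View pics/w1.png

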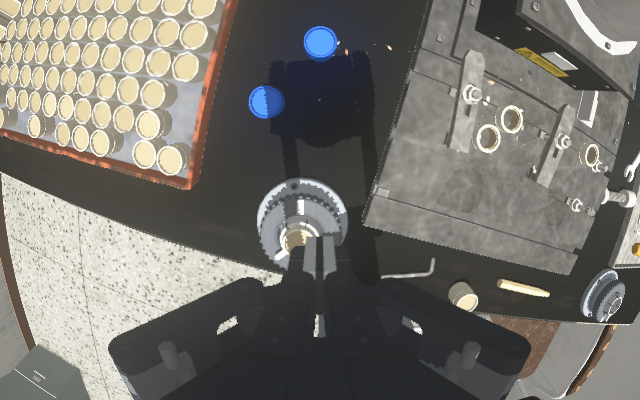

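The wrist view shows the loaded collet at about (303,212). The light line is at (300,205) and the plate's left edge is near (365,220). I'll check the axis estimate from this view.

```bash
python3 -m inch '[[[-1,0,0,0,1],[-1,0,0,0,1],[-1,0,0,0,1],[-1,0,0,0,1],[-1,0,0,0,1],[-1,0,0,0,0]]]'
python3 - <<'E'
from h import *
im=cv2.imread('pics/w1.png');s=dict(tool_pos=[0.54935135,0.29810079,0.24485],tcp_rot=[179.9968,0.046,15.8397])
C=np.array([.475,.297])
p=np.array([proj('wrist',[C[0]+.058*np.cos(a),C[1]+.058*np.sin(a),.014],s) for a in np.radians(range(0,360,10))])
print('foot pred top',p[:,1].min(),'L',p[:,0].min(),'R',p[:,0].max())
g=cv2.cvtColor(im,cv2.COLOR_BGR2GRAY)
print('col300',g[170:200,300]);print('row212',g[212,245:275],g[212,335:360])
print('corner',onz('wrist',(363,226),.02,s),onz('wrist',(378,188),.03,s))
t=bot.get_state();print(t['tool_pos'],t['tcp_rot'])
E
```

```text
time_s: 5.85
tool_pos: [0.5494, 0.2981, 0.245]
tcp_rot: [180.0, 0.0, -6.8]
force: [0.1, -0.0, -0.5]
grip_width: -0.0
grip_force: 0.0
foot pred top 179.69307861500627 L 257.60764691316257 R 349.80029185880613
col300 [ 59  55  56  56  56  54  50  79  97 166 204 216 219 219 159 122 122 124
 123 123 124 119 106  82  77  77 136 151 132 167]
row212 [ 63  63  63  63  64  63  63  64  63  64  64  64 105 190 226 230 230 231
 232 169  96  79  89 115 135 147 160 165 164 164] [ 96 109 152 222 222 231 235 235 228 162 144 103  63  48  49  48  49  49
  48  48  48  48  48  47  48]
corner [0.49571988 0.22610794 0.02      ] [0.54897923 0.22657973 0.03      ]
[0.54937709 0.29812364 0.24496981] [ 1.79984408e+02  3.09752863e-02 -6.81337201e+00]
```

```bash
python3 -m inch '[[[-1,-0.05,0.35,0,0],[-1,0,0,1,0],[-1,0,0,1,0],[-1,0,0,1,0],[-1,0,0,1,0],[-1,0,0,1,0],[-1,0,0,1,0],[-1,0,0,1,0],[-1,0,0,0.4,0],[-1,0,0,0.4,0]]]'
python3 -m inch '[[[-1,-0.1,0,0,0],[-1,-0.1,0,0,0],[-1,-0.1,0,0,0],[-1,-0.1,0,0,0],[-1,0,0,0,0]]]'
```

```text
time_s: 6.85
tool_pos: [0.5471, 0.2892, 0.0498]
tcp_rot: [180.0, 0.0, -6.8]
force: [-0.0, 1.2, 0.0]
grip_width: 0.001
grip_force: 0.0
time_s: 7.35
tool_pos: [0.5372, 0.2912, 0.0512]
tcp_rot: [-180.0, -0.1, -6.9]
force: [-0.7, 0.2, -0.3]
grip_width: 0.001
grip_force: 0.0
```

```bash
python3 -m inch '[[[-1,-0.08,0,0,0],[-1,0,0,0,0]]]';python3 -m inch '[[[-1,-0.06,0,0,0],[-1,0,0,0,0]]]'
```

```text
time_s: 7.55
tool_pos: [0.5351, 0.2912, 0.0505]
tcp_rot: [-180.0, -0.0, -6.9]
force: [-0.2, 0.4, -0.4]
grip_width: 0.0
grip_force: 0.0
time_s: 7.75
tool_pos: [0.5336, 0.2913, 0.0503]
tcp_rot: [-180.0, 0.0, -6.9]
force: [-0.1, -0.1, 0.0]
grip_width: -0.001
grip_force: 0.0
```

```bash
python3 -m inch '[[[-1,-0.06,0,0,0],[-1,0,0,0,0]]]';python3 -m inch '[[[-1,-0.06,0,0,0],[-1,0,0,0,0]]]'
```

```text
time_s: 7.95
tool_pos: [0.5329, 0.2914, 0.0505]
tcp_rot: [-180.0, -0.1, -6.9]
force: [2.8, -0.4, -1.0]
grip_width: 0.006
grip_force: 1.1
time_s: 8.15
tool_pos: [0.5327, 0.2914, 0.0508]
tcp_rot: [-180.0, -0.3, -6.9]
force: [4.8, -0.4, -2.7]
grip_width: -0.001
grip_force: 2.9
```

```bash
python3 -m inch '[[[-1,-0.06,0,0,0],[-1,-0.007,-0.175,0,-1],[-1,-0.007,-0.175,0,-1],[-1,-0.007,-0.175,0,-1],[-1,-0.007,-0.175,0,-1],[-1,-0.007,-0.175,0,-1],[-1,0,0,0,0]]]'
python3 - <<'E'
from h import *
s=bot.get_state();d=np.array(s['tool_pos'][:2])-[.4755,.298];print(np.hypot(*d),np.degrees(np.arctan2(d[1],d[0])),s['tcp_rot'][2])
cv2.imwrite('pics/w2.png',bot.read_camera('wrist')[120:320,200:440,::-1].repeat(2,0).repeat(2,1))
E
```

```text
time_s: 8.85
tool_pos: [0.5312, 0.3147, 0.0514]
tcp_rot: [-180.0, -0.5, 16.1]
force: [9.3, 2.2, -2.6]
grip_width: -0.003
grip_force: 4.8
0.05814755299108764 16.699905450694416 16.096631360354404
```

View pics/w2.png

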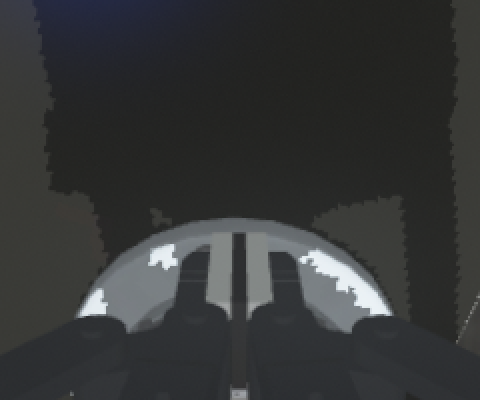

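The wrist crop only shows the fingers over the foot, with the line hidden. I'll continue the arc and check with the top camera.

```bash
for i in 1; do python3 -m inch '[[[-1,-0.007,-0.175,0,-1],[-1,-0.007,-0.175,0,-1],[-1,-0.007,-0.175,0,-1],[-1,-0.007,-0.175,0,-1],[-1,-0.007,-0.175,0,-1],[-1,-0.007,-0.175,0,-1],[-1,-0.007,-0.175,0,-1],[-1,-0.007,-0.175,0,-1],[-1,-0.007,-0.175,0,-1],[-1,-0.007,-0.175,0,-1]]]'; done; python3 ang.py 5 pics/t1.png;  python3 - <<'E'
from h import *
s=bot.get_state();d=np.array(s['tool_pos'][:2])-[.4755,.298];print(np.hypot(*d),np.degrees(np.arctan2(d[1],d[0])),s['tcp_rot'][2])
im=cv2.imread('pics/t1.png')
sd=bot.read_camera('side')[:,:,::-1]
cv2.imwrite('pics/c1.png',np.hstack([cv2.resize(im[185:265,183:263],(400,400)),cv2.resize(sd[215:295,285:365],(400,400))]))
E
```

```text
time_s: 9.9
tool_pos: [0.5034, 0.3507, 0.0519]
tcp_rot: [179.9, -0.7, 62.1]
force: [6.5, 10.1, -2.7]
grip_width: -0.001
grip_force: 5.5
pointer plane [(4.2, 766), (75.8, 623), (149.9, 128), (166.0, 35)] line plane [(9.8, 1136), (78.0, 109)] 9.95
0.05960702026698388 63.027147571491035 62.23193454856893
```

View pics/c1.png

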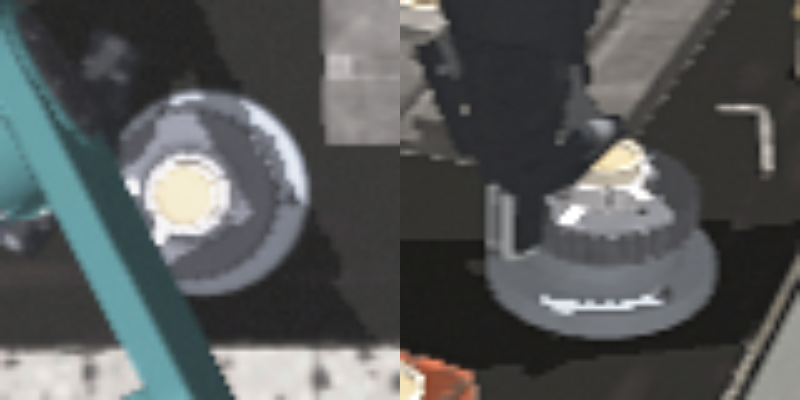

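The side crop now shows the line at (572,213), so it has turned anticlockwise. The pointer is at (640,185).

```bash
cat > sl.py <<'E'
from h import *
C=np.array([.4755,.298])
def a(n,uv,z):
    p=onz(n,uv,z)[:2]-C;return round(float(np.degrees(np.arctan2(p[1],p[0])))%360,1),round(float(np.hypot(*p)),4)
E
python3 -c "
from sl import *
print(a('side',(285+172/5,215+213/5),.0543), a('side',(285+640/5,215+188/5),.063),a('side',(285+130/5,225+130/5),.0535),a('side',(285+243/5,225+145/5),.063))"
```

```text
(86.8, 0.0374) (195.0, 0.2163) (22.5, 0.0356) (142.2, 0.0368)
```

```bash
python3 -m inch '[[[-1,-0.005,-0.177,0,-1],[-1,-0.005,-0.177,0,-1],[-1,-0.005,-0.177,0,-1],[-1,-0.005,-0.177,0,-1],[-1,-0.005,-0.177,0,-1],[-1,-0.005,-0.177,0,-1],[-1,-0.005,-0.177,0,-1],[-1,-0.005,-0.177,0,-1],[-1,-0.005,-0.177,0,-1],[-1,-0.005,-0.177,0,-1]]]'
```

```text
time_s: 11.0
tool_pos: [0.4571, 0.3556, 0.0517]
tcp_rot: [179.8, -0.5, 107.9]
force: [-2.2, 10.2, 1.5]
grip_width: 0.004
grip_force: 5.0
```

```bash
python3 -m inch '[[[-1,-0.006,-0.177,0,-1],[-1,-0.006,-0.177,0,-1],[-1,-0.006,-0.177,0,-1],[-1,-0.006,-0.177,0,-1],[-1,-0.006,-0.177,0,-1],[-1,-0.006,-0.177,0,-1],[-1,-0.006,-0.177,0,-1],[-1,-0.006,-0.177,0,-1],[-1,-0.006,-0.177,0,-1],[-1,-0.006,-0.177,0,-1]]]'
```

```text
time_s: 12.0
tool_pos: [0.422, 0.3258, 0.0514]
tcp_rot: [179.9, -0.4, 153.8]
force: [-7.5, 5.0, 6.3]
grip_width: -0.002
grip_force: 4.7
```

```bash
python3 -m inch '[[[-1,-0.007,-0.177,0,-1],[-1,-0.007,-0.177,0,-1],[-1,-0.007,-0.177,0,-1],[-1,-0.007,-0.177,0,-1],[-1,-0.007,-0.177,0,-1],[-1,-0.007,-0.177,0,-1],[-1,-0.007,-0.177,0,-1],[-1,-0.007,-0.177,0,-1],[-1,-0.007,-0.177,0,-1],[-1,-0.007,-0.177,0,-1]]]'
```

```text
time_s: 13.0
tool_pos: [0.4192, 0.2801, 0.0509]
tcp_rot: [179.9, -0.4, -160.4]
force: [-8.2, -2.4, 7.6]
grip_width: 0.002
grip_force: 4.7
```

```bash
python3 -m inch '[[[-1,-0.007,-0.177,0,-1],[-1,-0.007,-0.177,0,-1],[-1,-0.007,-0.177,0,-1],[-1,-0.007,-0.177,0,-1],[-1,-0.007,-0.177,0,-1],[-1,-0.007,-0.177,0,-1],[-1,-0.007,-0.177,0,-1],[-1,-0.007,-0.177,0,-1],[-1,-0.007,-0.177,0,-1]]]'
python3 -m inch '[[[-1,0.4,0,0,0],[-1,0.4,0,0,0],[-1,0,0,-1,0],[-1,0,0,-1,0],[-1,0,0,-1,0],[-1,0,0,-1,0],[-1,0,0,-1,0]]]'
python3 ang.py 8 pics/t2.png;  python3 - <<'E'
from h import *
s=bot.get_state();print(s['q'],s['tool_pos'],s['tcp_rot'][2])
im=cv2.imread('pics/t2.png')
sd=bot.read_camera('side')[:,:,::-1]
cv2.imwrite('pics/c2.png',np.hstack([cv2.resize(im[185:265,183:263],(400,400)),cv2.resize(sd[215:295,285:365],(400,400))]))
E
```

```text
time_s: 13.9
tool_pos: [0.4457, 0.2485, 0.0511]
tcp_rot: [179.9, -0.3, -119.2]
force: [-5.7, -6.0, 8.6]
grip_width: -0.001
grip_force: 4.8
time_s: 14.6
tool_pos: [0.4366, 0.2325, 0.1759]
tcp_rot: [179.9, -0.0, -119.4]
force: [0.1, 0.3, 0.5]
grip_width: -0.001
grip_force: 0.0
pointer plane [(62.7, 2265)] line plane [(64.1, 2337)] 14.65
[ 2.14474824e+01 -8.31306674e-01  9.18639832e+01  3.26451253e-02
  8.85045640e+01 -1.29140846e+02] [0.43893837 0.23343899 0.18107157] -119.41150831203812
```

View pics/c2.png

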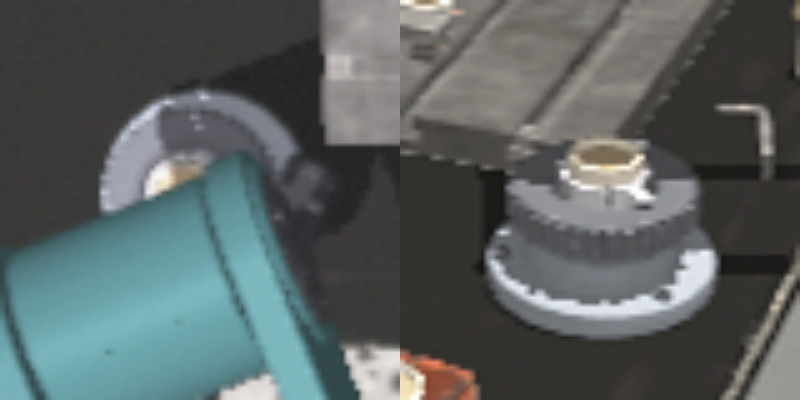

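The top view is blocked by the arm. In the side crop the line is hidden behind the bush, which fits a turn of about 247° with no slip. I'll re-index the wrist.

```bash
for i in 1 2 3 4 5; do python3 -m inch '[[[-1,0,0,0,1],[-1,0,0,0,1],[-1,0,0,0,1],[-1,0,0,0,1],[-1,0,0,0,1],[-1,0,0,0,1],[-1,0,0,0,1],[-1,0,0,0,1],[-1,0,0,0,1],[-1,0,0,0,1]]]' >/dev/null; done
python3 -m inch '[[[-1,0,0,0,1],[-1,0,0,0,1],[-1,0,0,0,1],[-1,0,0,0,1],[-1,0.8,-0.56,-0.4,0],[-1,0.8,-0.56,-0.4,0],[-1,0.8,-0.56,-0.4,0],[-1,0.8,-0.56,-0.4,0],[-1,0.8,-0.56,-0.4,0],[-1,0,0,0,0]]]'
python3 -c "
from h import *
import json
s=bot.get_state();im=bot.read_camera('wrist')[:,:,::-1];cv2.imwrite('pics/w3.png',im)
json.dump(dict(tool_pos=list(s['tool_pos']),tcp_rot=list(s['tcp_rot'])),open('s3.json','w'))
u,v=proj('wrist',[.4755,.298,.055],s);print(u,v,s['q'],s['tool_pos'],s['tcp_rot']);u,v=int(u),int(v)
cv2.imwrite('pics/c3.png',cv2.resize(im[v-60:v+60,u-60:u+60],(600,600),interpolation=cv2.INTER_CUBIC))"
```

```text
time_s: 20.7
tool_pos: [0.5468, 0.291, 0.2243]
tcp_rot: [-180.0, -0.0, -6.9]
force: [-0.5, -0.4, 0.2]
grip_width: 0.003
grip_force: 0.0
320.434745240344 246.3741447400592 [2.27703671e+01 1.41305932e+01 7.04314837e+01 2.41010986e-02
 9.54211986e+01 1.19682437e+02] [0.54677202 0.29103432 0.22433198] [-1.79970874e+02 -2.64943307e-03 -6.90978958e+00]
```

View pics/c3.png

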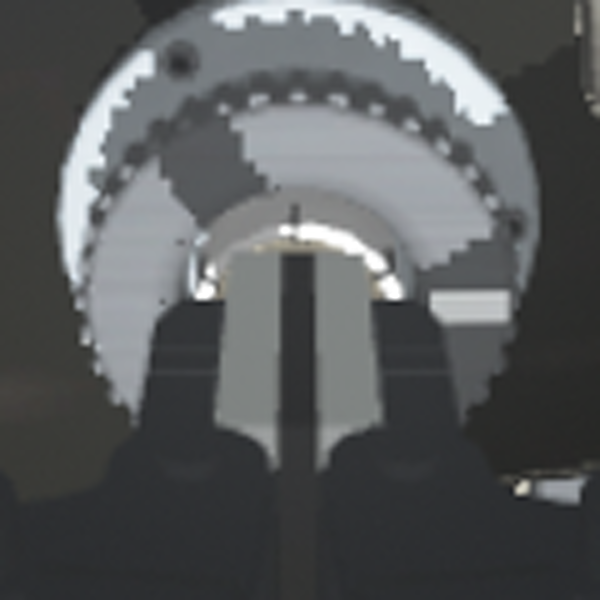

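The light line is on the right at crop (470,306), which is wrist pixel (354,247).

```bash
python3 -c "
from sl import *
import json
s=json.load(open('s3.json'))
for z in (.0555,.057):
  p=onz('wrist',(354,247.2),z,s)
  for c in (C,[.476,.2995]):
    d=p[:2]-c;print(p,np.degrees(np.arctan2(d[1],d[0]))%360,np.hypot(*d))"
```

```text
[0.47019169 0.26259051 0.0555    ] 261.47415533918434 0.03580517477342392
[0.47019169 0.26259051 0.0555    ] 261.0569104673157 0.037363716894972115
[0.47094336 0.26268785 0.057     ] 262.6472407689926 0.03560493244658103
[0.47094336 0.26268785 0.057     ] 262.17860141450404 0.03715782987040487
```

```bash
python3 -m inch '[[[-1,0,0,1,0],[-1,0,0,1,0],[-1,0,0,1,0],[-1,0,0,1,0],[-1,0,0,1,0],[-1,0,0,1,0],[-1,0,0,0.45,0],[-1,0,0,0.45,0],[-1,-0.16,0,0,0],[-1,-0.16,0,0,0]]]'
python3 -m inch '[[[-1,-0.16,0,0,0],[-1,-0.16,0,0,0],[-1,-0.06,0,0,0],[-1,0,0,0,0]]]'
```

```text
time_s: 21.75
tool_pos: [0.5373, 0.2914, 0.0536]
tcp_rot: [-180.0, -0.0, -6.9]
force: [-0.4, -0.1, 0.0]
grip_width: 0.003
grip_force: 0.0
time_s: 22.15
tool_pos: [0.5326, 0.2924, 0.0553]
tcp_rot: [-179.8, -0.7, -6.9]
force: [9.9, -0.9, -3.4]
grip_width: 0.001
grip_force: 5.0
```

```bash
python3 -m inch '[[[-1,-0.007,-0.177,0,-1],[-1,-0.007,-0.177,0,-1],[-1,-0.007,-0.177,0,-1],[-1,-0.007,-0.177,0,-1],[-1,-0.007,-0.177,0,-1],[-1,-0.007,-0.177,0,-1],[-1,-0.007,-0.177,0,-1],[-1,-0.007,-0.177,0,-1],[-1,-0.007,-0.177,0,-1],[-1,-0.007,-0.177,0,-1]]]'
python3 -m inch '[[[-1,-0.006,-0.177,0,-1],[-1,-0.006,-0.177,0,-1],[-1,-0.006,-0.177,0,-1],[-1,-0.006,-0.177,0,-1],[-1,-0.006,-0.177,0,-1],[-1,-0.006,-0.177,0,-1],[-1,-0.006,-0.177,0,-1],[-1,-0.006,-0.177,0,-1],[-1,-0.006,-0.177,0,-1],[-1,-0.006,-0.177,0,-1]]]'
```

```text
time_s: 23.15
tool_pos: [0.5203, 0.3364, 0.0557]
tcp_rot: [179.9, -0.8, 39.1]
force: [8.5, 4.3, -1.6]
grip_width: 0.004
grip_force: 4.6
time_s: 24.15
tool_pos: [0.4797, 0.3582, 0.0557]
tcp_rot: [179.7, -0.5, 85.0]
force: [1.3, 7.4, 0.6]
grip_width: 0.003
grip_force: 3.5
```

```bash
python3 -m inch '[[[-1,-0.006,-0.177,0,-1],[-1,-0.006,-0.177,0,-1],[-1,-0.006,-0.177,0,-1],[-1,-0.006,-0.177,0,-1],[-1,-0.006,-0.177,0,-1],[-1,-0.006,-0.177,0,-1],[-1,-0.006,-0.177,0,-1],[-1,-0.006,-0.177,0,-1],[-1,-0.006,-0.177,0,-1],[-1,-0.006,-0.177,0,-1]]]'
python3 -m inch '[[[-1,-0.007,-0.177,0,-1],[-1,-0.007,-0.177,0,-1],[-1,-0.007,-0.177,0,-1],[-1,-0.007,-0.177,0,-1],[-1,-0.007,-0.177,0,-1],[-1,-0.007,-0.177,0,-1],[-1,-0.007,-0.177,0,-1],[-1,-0.007,-0.177,0,-1],[-1,-0.007,-0.177,0,-1],[-1,-0.007,-0.177,0,-1]]]'
```

```text
time_s: 25.15
tool_pos: [0.4368, 0.3448, 0.0555]
tcp_rot: [179.6, -0.2, 130.9]
force: [-2.0, 5.3, 4.1]
grip_width: -0.002
grip_force: 3.0
time_s: 26.15
tool_pos: [0.4159, 0.3045, 0.0546]
tcp_rot: [179.8, -0.1, 176.7]
force: [-6.4, 2.2, 4.5]
grip_width: -0.001
grip_force: 3.2
```

```bash
python3 -m inch '[[[-1,-0.012,-0.177,0,-1],[-1,-0.012,-0.177,0,-1],[-1,-0.012,-0.177,0,-1],[-1,-0.012,-0.177,0,-1],[-1,-0.007,-0.177,0,-1],[-1,-0.007,-0.177,0,-1],[-1,-0.007,-0.177,0,-1],[-1,-0.007,-0.177,0,-1],[-1,-0.007,-0.177,0,-1],[-1,-0.007,-0.177,0,-1]]]'
python3 - <<'E'
from h import *
sd=bot.read_camera('side')[:,:,::-1];cv2.imwrite('pics/s4.png',sd)
cv2.imwrite('pics/c4.png',cv2.resize(sd[225:285,295:355],(600,600),interpolation=cv2.INTER_CUBIC))
E
```

```text
time_s: 27.15
tool_pos: [0.4301, 0.2613, 0.0539]
tcp_rot: [179.9, -0.3, -137.5]
force: [-8.3, -5.0, 6.2]
grip_width: -0.001
grip_force: 4.4
```

View pics/c4.png

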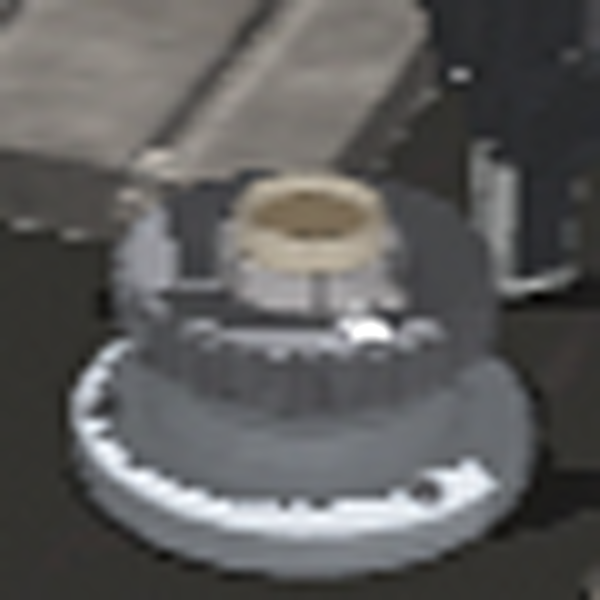

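The line's bright patch is at crop (367,328), just short of the pointer at (390,298).

```bash
python3 -c "
import sl;from sl import *
sl.C=np.array([.476,.2995])
print(a('side',(295+36.3,225+32.4),.0585),a('side',(295+38.8,225+29.4),.063),a('side',(285+240/5-.4,225+143/5-.4),.063))
s=bot.get_state();print(s['q'])"
python3 ang.py 12
```

```text
(131.1, 0.0413) (143.4, 0.0381) (144.9, 0.0319)
[ 2.47778562e+01  6.25459444e+00  9.96919575e+01 -7.01048339e-02
  7.43434965e+01 -1.07841878e+02]
pointer plane [] line plane [(24.4, 702)] 27.25
```

```bash
python3 -m inch '[[[-1,-0.007,-0.177,0,-1],[-1,-0.007,-0.177,0,-1],[-1,-0.007,-0.177,0,-1],[-1,0,0,0,0],[-1,0.35,0,0,0],[-1,0.35,0,0,0],[-1,0.35,0,-0.3,0],[-1,0,0,-1,0],[-1,0,0,-1,0],[-1,0,0,-1,0]]]'
python3 -m inch '[[[-1,0,0,-1,0],[-1,0.7,1,-0.5,0],[-1,0.7,1,0,0],[-1,0.7,1,0,0],[-1,0.7,1,0,0],[-1,0.7,1,0,0],[-1,0.7,1,0,0],[-1,0.7,1,0,0],[-1,0,0,0,0],[-1,0,0,0,0]]]'
python3 ang.py 12.5 pics/t5.png
python3 - <<'E'
from h import *
im=cv2.imread('pics/t5.png')
sd=bot.read_camera('side')[:,:,::-1];cv2.imwrite('pics/s5.png',sd)
cv2.imwrite('pics/c5.png',np.hstack([cv2.resize(im[203:243,203:243],(400,400),interpolation=cv2.INTER_CUBIC),cv2.resize(sd[235:275,305:345],(400,400),interpolation=cv2.INTER_CUBIC)]))
E
```

```text
time_s: 28.25
tool_pos: [0.4275, 0.2315, 0.1368]
tcp_rot: [-180.0, 0.0, -124.0]
force: [-0.1, 0.5, -0.1]
grip_width: -0.004
grip_force: 0.0
time_s: 29.25
tool_pos: [0.2142, 0.228, 0.1734]
tcp_rot: [-179.9, 0.1, -123.9]
force: [0.3, -0.6, -0.1]
grip_width: -0.005
grip_force: 0.0
pointer plane [(145.2, 626)] line plane [(144.1, 528)] 29.3
```

View pics/c5.png

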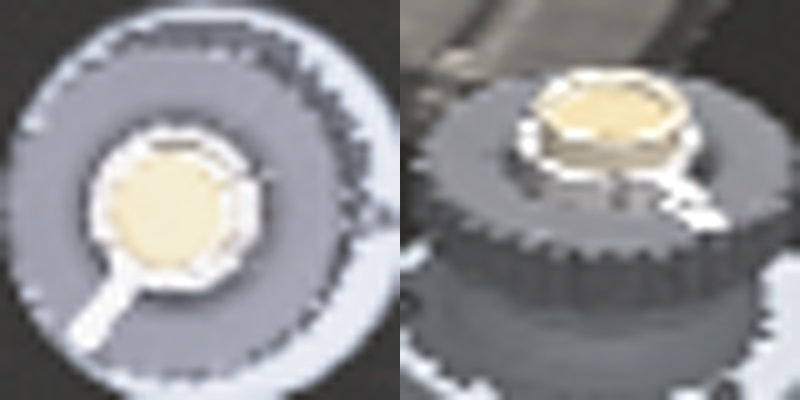

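Both crops show the line lying directly under the pointer, at (90,325) and (705,215), with the bush standing in place.

```bash
python3 -c "
from rig import bot
print(bot.sign_off())"
```

```text
the job is handed in; nothing more can be done
None
```

I rolled the loaded collet's collar anticlockwise until its line came round to the pointer for the second time (two full turns from tight, measured to within about 1°) and handed the job in at 29 s, with the bush still standing in its collet and the arm clear of the other collet and the things between.

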